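# Fetch the beam-splitter cube from the blocked optics drawer

### The arm

A 7-joint arm with a two-finger parallel gripper is mounted at the origin on the work surface. World frame = base frame: x ahead of the robot, y to its left, z up, the work surface at z = 0. Lengths are in m, angles in rad, forces in N, time in s.
With the tool pointing down it reaches from about 0.425 to 0.925 m from the base axis. Payload 6.8 kg.
Tool frame: the origin (TCP) lies on the centre line of the jaws, within the pads' length; the fingertips stand 14 mm ahead of it and the grasp point (between the pads) lies 5 mm behind it (bot.finger_overhang is the distance from the TCP to the fingertips, in m); z points along the fingers, y is the line along which they close (so a half turn about z gives the same grasp; the last joint's range is limited). The gripper opens to 85 mm and grips with 20 to 120 N. Pads are 22 mm wide; open, the fingers measure 114 mm over their backs; the gripper's body (76 mm by 85 mm) begins 54 mm behind the grasp point. The pads swing forward as they close: fully open they stand 13 mm farther back than shut.
Start: joints at [1.15, 0.477, 0.022, 1.555, -0.011, 1.109, -0.083], TCP at [0.208, -0.642, 0.245] pointing down, gripper open.
Joint ranges: [-2.96, 2.96], [-0.34, 2.1], [-1.41, 1.46], [0.24, 2.44], [-1.37, 4.51], [0.17, 1.92], [-2.96, 2.96]. Speed limits (rad/s): [2.39, 2.39, 3.14, 3.14, 3.14, 3.14, 3.14].

### API

Orientations are given as a unit quaternion [w, x, y, z].
In Python, from station import bot gives the robot as it stands.
- The arm moves only by the shell command python3 -m inch 'ROWS' [OPENING] [FORCE]. ROWS is JSON, a list of rows, each a list of 4 numbers: the shift along the tool's x, y, z in m, then the turn about the tool's z in degrees. A call has 1 to 12 rows; each row shifts and turns the commanded pose from where the row before left it, along the tool's axes as they then stand; what a row does not reach is not made up. A row lasts 1/10 s, in which the tool goes at most 50 mm and 8.59 degrees, less where a joint would pass 70% of its speed; a pose out of reach is approached as far as the arm can. A call is refused whole if a number of a shift passes 0.05 or a number of a turn 8.59, either way. A call with a gripper value outside its range is refused whole. OPENING is the finger opening in m, from 0 to 0.0854, set as the call begins (- or left out, the last holds). The fingers move at their own pace and stop on an object; FORCE is the grip in N (left out, the last holds). Time passes only in rows, so rows that do not move let the fingers close. It gives the time, the measured TCP pose, the force, the opening and the grip force at its end, in the units of the state.
- bot.get_obs(): the state, without advancing time (a new reading comes with each control period).
- bot.read_camera(name): name is "side" or "top" or "wrist"; returns a dict with "color" (420x560x3 uint8, red, green, blue), "mtx" (3x3 intrinsics, pixels), "world_from_camera" (4x4, takes a point from camera to world coordinates); the wrist camera has in their place "hand_eye" (4x4, takes a point from camera to tool coordinates, whose origin is the TCP and whose axes are the flange's). Camera axes: x right, y up, looking along -z (the intrinsics and any distortion apply to the point x, -y, -z); pixel columns grow to the right and rows downward; lengths in m; the calibration is good to about 2 mm. A picture is of the moment at which its call begins: read the wrist's pose just before it. There is no depth.
- bot.hand_in(): hands the job in; it is judged then, once.
The state is a dict: "t": time; "q": joint angles; "joint_vel": joint speeds; "joint_torque": joint torques, N m; "eef_pos": TCP position; "tool_rot": TCP orientation; "contact_force": force on the tool from outside, world axes, zero at the start; "torque": the same for the moment, N m; "gripper_width": opening from 0.0 (shut) to 1.0 (fully open); "grasp_force": force on a finger pad.
Only numpy, scipy, OpenCV 4.12 (cv2) and the standard library are available. Lean on these libraries where they do the work, as an engineer would, in place of code of your own. Each camera call takes 0.05 s, during which the arm holds its last target. There are 200 camera calls.

### The job

The drawer of the instrument riser is blocked by the two post-mounted parts of the beam line, the square lens plate and the round iris: stand both of them upright in the parts tray at the side, pull the drawer open, and set the black beam-splitter cube from it centred and square on the bare magnetic plate of the small side breadboard, leaving the lens tin in the drawer. Then push the drawer fully shut and stand the lens and the iris back, each upright and square on the middle of the plate it came from.

Things in the scene. Friction and masses are not known exactly. Their poses are not given: they have to be found in the camera images.
- lens: Lens on a post, loose, 0.3 kg. Black base 50 x 50 x 10 mm, 25 mm thick post holder, steel post; on top a square black lens plate 41 mm wide (its x) x 13 mm thick (its y, the beam direction), from 84.5 to 125.5 mm above the underside. Grip it from above by the plate, across its width, off the glass. Origin: centre of the underside, z up. Starts on plate_lens, axes parallel within 0.05 rad.
- iris: Iris on a post, loose, 0.26 kg. Base, holder and post like the lens; head: round black ring 38 mm across, 10 mm thick (its y, the beam direction), centre 105, top 124 mm above the underside; thin lever 14 mm out towards -x, 10 mm below ring centre. Grip the ring's upper half from above across its thickness. Origin: centre of the underside, z up. Starts on plate_iris, parallel within 0.05 rad.
- cube: Black beam-splitter cube, loose, 0.18 kg: base 44 x 44 x 8 mm, on it a 38 mm cube (8 to 46 mm above the underside) with a round window in each side and a thin bright diagonal on top. Origin: centre of the underside, z up, x and y square to the sides (all alike). Starts in the front of the drawer beside the tin (left or right); the controller leaves a gripper no room until the drawer is pulled out.
- tin: Flat round aluminium lens tin, 47 mm across, 20 mm high, loose, in the front of the drawer beside the cube. It stays in the drawer. Origin: centre of the underside.
- plate_lens: Fixed lower magnetic plate of the lens, bare aluminium (exerts no pull here), 70 x 70 x 10 mm, in front of the riser; at the start the lens stands on its middle. Origin: centre of its underside, on the table; top face 10 mm above. x points to the riser, y along the beam line.
- plate_iris: Fixed lower magnetic plate of the iris, the same, 70 x 70 x 10 mm, 100 to 120 mm beside the other on the beam line; at the start the iris stands on its middle. Origin: centre of its underside, on the table; top face 10 mm above. x points to the riser, y along the beam line.
- tray: Fixed shallow white parts tray, empty, 140 (x) x 200 (y) mm outside, walls 4 mm thick and 14 mm high, floor 4 mm above the table; on the right or the left side. Origin: centre of its underside, on the table.
- seat (a point): Centre of the top face of the bare magnetic plate (64 x 64 x 10 mm, steel, no pull) on the small aluminium breadboard (190 x 100 mm) on the side opposite the tray; 23 mm above the table. x points along the breadboard to a fixed horizontal fibre collimator, whose end is 90 mm from this point and whose top is 42 mm above it. z up.
- drawer (a joint): Opening of the riser's drawer in m: 0 shut, 0.165 fully open; starts ajar at about 0.075. Slides with 1.5 N of friction, stays where it is left; pull or push it by the bar (push from in front of the bar to shut it: a wide gripper that pinches the bar may meet the controller just before). Opening moves the handle along -x of point drawer_handle. At 0.15 or more a gripper has room above the cube.
- drawer_handle (a point): Middle of the drawer's steel bar handle: 11 mm thick, 120 mm long along y, 55 mm above the table, 35 mm in front of the white panel (12 mm thick, top 81 mm above the table). x points into the riser (shutting direction), z up. Drawer floor 25 mm above the table, inside from 47 mm behind this point, 268 mm wide, walls 38 mm. Riser 90 mm high, the controller on it up to 173 mm.
Mind the look-alikes: they are no part of the job. What is shaped like the plate_lens but pink or yellow is not meant.

How it is judged:
On the way, in this order (a step that is already met when the one before it is completed fails the run):
1. the lens and the iris both stand upright and released in the parts tray (x of lens in the frame of tray between -0.06 and 0.06 m and y of lens in the frame of tray between -0.09 and 0.09 m and z of each of lens, iris in the frame of tray below 0.01 m and linear speed of each of lens, iris below 0.02 m/s and angular speed of each of lens, iris below 0.2 rad/s and angle between each of lens, iris's own z axis and vertical below 0.1 rad and contact force between each of lens, iris and the fingers below 0.1 N and x of iris in the frame of tray between -0.06 and 0.06 m and y of iris in the frame of tray between -0.09 and 0.09 m), for 0.2 s.
2. the cube stands released on the middle of the bare magnetic plate (horizontal distance between cube and seat below 0.012 m and z of cube in the frame of seat between -0.003 and 0.003 m and linear speed of cube below 0.02 m/s and angular speed of cube below 0.2 rad/s and angle between cube's own z axis and vertical below 0.1 rad and (angle between the x axis of cube and the x axis of seat, either way round below 0.25 rad or angle between the x axis of cube and the y axis of seat, either way round below 0.25 rad) and contact force between cube and the fingers below 0.1 N), for 0.2 s.
At the end, for the whole second after the job is handed in: Lens and iris stand upright on their own plates and the cube on the bare plate, each within 12 mm of its middle and square within 0.25 rad (lens, iris either way round, cube any side); tin in the drawer; drawer shut to 8 mm; all released and at rest (all of step 2 and horizontal distance between lens and plate_lens below 0.012 m and z of lens in the frame of plate_lens between 0.007 and 0.013 m and linear speed of each of lens, iris below 0.02 m/s and angular speed of each of lens, iris below 0.2 rad/s and angle between each of lens, iris's own z axis and vertical below 0.1 rad and angle between the y axis of lens and the y axis of plate_lens, either way round below 0.25 rad and contact force between each of lens, iris and the fingers below 0.1 N and horizontal distance between iris and plate_iris below 0.012 m and z of iris in the frame of plate_iris between 0.007 and 0.013 m and angle between the y axis of iris and the y axis of plate_iris, either way round below 0.25 rad and x of tin in the frame of drawer_handle between 0.05 and 0.27 m and y of tin in the frame of drawer_handle between -0.125 and 0.125 m and height (world z) of tin between 0.015 and 0.04 m and value of joint drawer below 0.008 m); the robot touches nothing.
It fails at once if the lens or the iris is tipped over (angle between any of lens, iris's own z axis and vertical above 0.7 rad).
It also fails if it takes over 144 s, if anything falls off the work surface, if the arm or the gripper's body presses on something with over 40 N, if the wrist force passes 120 N, or if a joint passes its speed limit or range.

## Working session

There is one attempt and no reset: what is moved stays moved. The work goes in short steps, Python scripts to look and compute and a shell command to move; the robot and the scene stay as the last step left them, time stands still between calls to the robot, and variables do not carry over. Pictures are saved under pics/ and viewed, at most 14 in all, crops included, and the job is handed in when it is done.

```bash
mkdir -p pics; ls
cat > h.py <<'E'
import numpy as np, cv2
from station import bot
def snap(n,f):
    o=bot.get_obs(); c=bot.read_camera(n); cv2.imwrite('pics/'+f+'.png',c['color'][:,:,::-1])
    np.savez('pics/'+f+'.npz',mtx=c['mtx'],T=W(c,o)); print(f,[k for k in c if k not in('color',)])
def R(q):
    from scipy.spatial.transform import Rotation as r
    return r.from_quat([q[1],q[2],q[3],q[0]]).as_matrix()
def W(c,o):
    if 'world_from_camera' in c: return np.array(c['world_from_camera'])
    T=np.eye(4); T[:3,:3]=R(o['tool_rot']); T[:3,3]=o['eef_pos']; return T@np.array(c['hand_eye'])
def px(f,u,v,z):
    d=np.load('pics/'+f+'.npz'); K=d['mtx']; T=d['T']
    r=T[:3,:3]@np.array([(u-K[0,2])/K[0,0],-(v-K[1,2])/K[1,1],-1]); p=T[:3,3]
    return (p+r*(z-p[2])/r[2]).round(4)
def proj(f,P):
    d=np.load('pics/'+f+'.npz'); K=d['mtx']; p=np.linalg.inv(d['T'])@np.append(P,1)
    return (K[0,2]+K[0,0]*p[0]/-p[2], K[1,2]-K[1,1]*p[1]/-p[2])
E
python3 - <<'E'
from h import *
o=bot.get_obs(); print(o)
snap('top','top1'); snap('side','side1')
c=bot.read_camera('top'); print({k:c[k] for k in c if k!='color'})
E
```

```text
pics
{'t': 0.0, 'q': array([ 1.14986641,  0.47782659,  0.02236651,  1.55644038, -0.01148806,
        1.10928478, -0.08310042]), 'joint_vel': array([-0.00093802,  0.00158077,  0.00112442,  0.00148588, -0.00125918,
       -0.00117673,  0.00080617]), 'joint_torque': array([-1.73717017e-04, -5.96457839e+01,  1.60796955e+00, -2.81199503e+01,
        1.24835019e-02,  9.23757761e-03, -7.82318892e-06]), 'eef_pos': array([ 0.20753096, -0.64171984,  0.24431312]), 'tool_rot': array([-8.88211395e-04,  9.87791467e-01,  1.55779270e-01, -2.20927732e-04]), 'contact_force': array([ 0.72652173, -0.04659123, -0.10105916]), 'torque': array([-0.01689416, -0.03095712, -0.03197356]), 'grasp_force': 0.0, 'gripper_width': 0.9987050460757979}
top1 ['mtx', 'world_from_camera']
side1 ['mtx', 'world_from_camera']
{'mtx': array([[517.48200113,   0.        , 280.21416744],
       [  0.        , 517.48200113, 207.8826839 ],
       [  0.        ,   0.        ,   1.        ]]), 'world_from_camera': array([[-0.02770862,  0.97904741, -0.20173847,  0.31663693],
       [-0.99961343, -0.02667667,  0.00783282,  0.0105018 ],
       [ 0.00228699,  0.20187752,  0.97940811,  1.15913165],
       [ 0.        ,  0.        ,  0.        ,  1.        ]])}
```

View pics/top1.png

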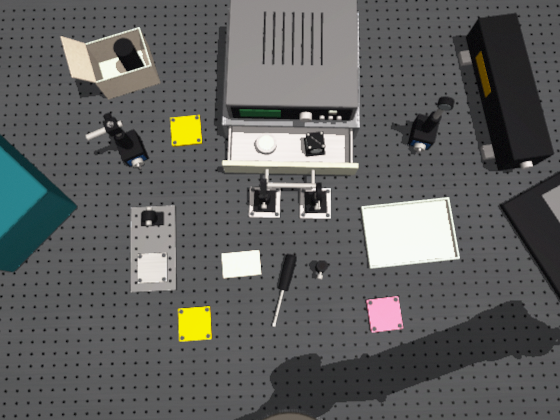

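View pics/side1.png

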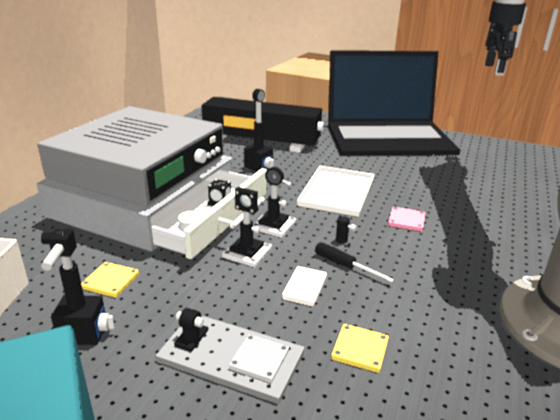

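Top view: lens plate at (265,201) and iris plate at (316,203), under silver plates; the drawer is at (290,145) with the cube at (315,143) and the tin at (265,144). The tray is at (410,232) and the bare seat plate on the grey breadboard at (152,267). Yellow (186,130), (194,324) and pink (384,314) are decoys. I'll zoom in next.

Run:
```python
from h import *
a=cv2.imread('pics/top1.png'); 
cv2.imwrite('pics/c1.png',cv2.resize(a[110:230,215:365],None,fx=5,fy=5,interpolation=cv2.INTER_CUBIC))
b=np.vstack([cv2.resize(a[200:296,125:185],(375,600),interpolation=cv2.INTER_CUBIC)])
c=cv2.resize(a[190:275,355:465],(420,325),interpolation=cv2.INTER_CUBIC); d=np.zeros((600,800,3),np.uint8); d[:600,:375]=b; d[:325,380:800]=c
cv2.imwrite('pics/c2.png',d)
```

```text
(no output)
```

View pics/c1.png

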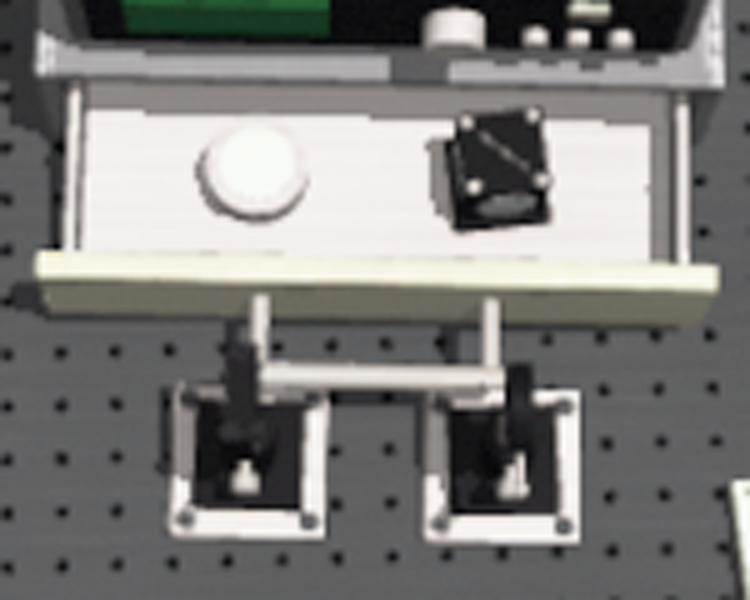

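View pics/c2.png

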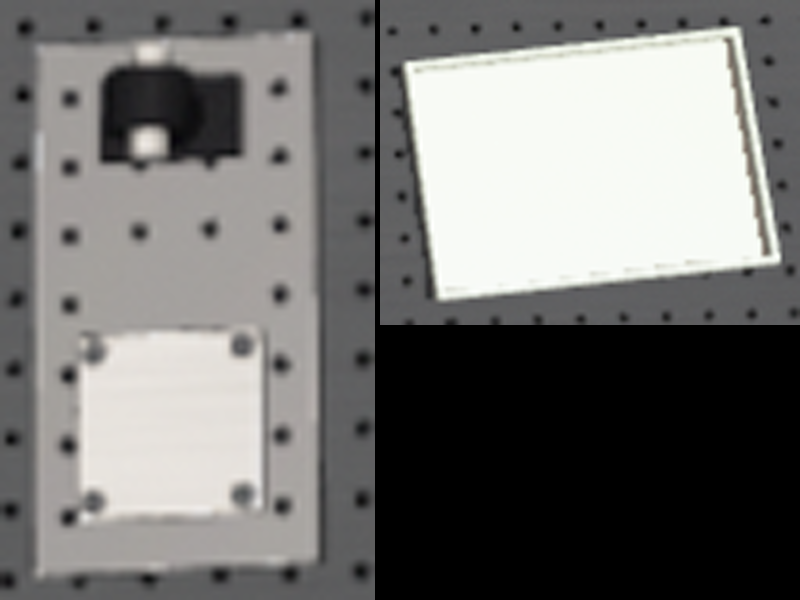

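c1 shows lens base at about (193–307, 400–510) and iris base at (450–558, 400–512), both on silver plates. The handle bar is at (260–500, 380), the tin at (253,170) and the cube at (502,150). c2 shows the seat plate at (80–265, 330–518), with the collimator ahead of it (+x).

Run:
```python
from h import *
def c1(u,v,z): return px('top1',215+u/5-.4,110+v/5-.4,z)[:2]
def c2(u,v,z,s,x0,y0,ox): return px('top1',x0+(u-ox)/s-.4,y0+v/s-.4,z)[:2]
def show(n,P):
    P=np.array(P); print(n,P.mean(0).round(4),'sides',[round(float(np.linalg.norm(P[i]-P[i-1])),4) for i in range(len(P))],'ang',[round(float(np.degrees(np.arctan2(*(P[i]-P[i-1])[::-1]))),1) for i in range(len(P))])
show('pl',[c1(*p,.01) for p in [(172,387),(328,390),(324,540),(168,537)]])
show('pi',[c1(*p,.01) for p in [(426,390),(580,390),(580,543),(424,541)]])
show('lb',[c1(*p,.02) for p in [(193,402),(308,402),(306,510),(193,510)]])
show('ib',[c1(*p,.02) for p in [(450,402),(560,402),(558,512),(450,515)]])
show('seat',[c2(*p,.023,6.25,125,200,0) for p in [(80,333),(262,330),(265,512),(80,520)]])
show('tray',[c2(*p,.014,3.818,355,190,380) for p in [(404,63),(738,28),(780,262),(436,299)]])
show('bar',[c1(262,376,.0605),c1(503,380,.0605)])
show('panel',[c1(38,255,.081),c1(718,270,.081)])
show('cubetop',[c1(*p,.071) for p in [(458,115),(540,108),(550,185),(458,193)]])
print('tin',c1(252,165,.045))
print('lenshead', c1(243,335,.1355),'iris',c1(518,368,.134))
```

```text
pl [0.5675 0.0373] sides [0.0698, 0.0714, 0.0698, 0.0705] ang [-2.4, -92.6, 176.9, 87.3]
pi [ 0.5632 -0.0783] sides [0.0702, 0.0704, 0.0711, 0.0705] ang [-2.8, -91.5, 177.3, 87.7]
lb [0.5686 0.0361] sides [0.0499, 0.0521, 0.0498, 0.0507] ang [-0.9, -91.6, 177.5, 88.4]
ib [ 0.5647 -0.0785] sides [0.0521, 0.0498, 0.0508, 0.0485] ang [-2.1, -91.6, 176.4, 90.0]
seat [0.4255 0.2854] sides [0.0653, 0.064, 0.0636, 0.0643] ang [1.6, -90.6, -178.1, 90.9]
tray [ 0.4897 -0.2866] sides [0.1402, 0.2005, 0.1402, 0.2017] ang [4.2, -85.5, -175.3, 94.5]
bar [ 0.593  -0.0235] sides [0.1055, 0.1055] ang [87.4, -92.6]
panel [ 0.6394 -0.0225] sides [0.2948, 0.2948] ang [87.1, -92.9]
cubetop [ 0.6925 -0.079 ] sides [0.0361, 0.0366, 0.0359, 0.0408] ang [-2.2, -86.4, -175.5, 93.7]
tin [0.6974 0.0317]
lenshead [0.5937 0.0353] iris [ 0.5771 -0.0767]
```

The measured sizes match the ones given: plates 70 mm, bases 50 mm, tray 140x200 mm, seat 64 mm, spacing 116 mm. I'll hover over the iris first.

```bash
cat >> h.py <<'E'
def st():
    o=bot.get_obs(); M=R(o['tool_rot']); p=np.degrees(np.arctan2(M[1,0],M[0,0]))
    print('t %.1f'%o['t'],np.round(o['eef_pos'],4),'psi %.2f'%p,'tilt',np.round(M[:2,2],3),'w %.1fmm'%(o['gripper_width']*85.4),'F',np.round(o['contact_force'],1),'g %.1f'%o['grasp_force'],'q7 %.2f'%o['q'][6]); return o,p
def goal(x,y,z,psi):
    o,p=st(); a=np.radians(psi); d=np.array([x,y,z])-o['eef_pos']
    t=-(psi-p); t=(t+180)%360-180
    print('turn %.2f then shift x %.4f y %.4f z %.4f'%(t,d[0]*np.cos(a)+d[1]*np.sin(a), d[0]*np.sin(a)-d[1]*np.cos(a), -d[2]))
E
python3 -m inch '[[0,0,0,6.8],[0,0,0,6.8],[0,0,0,6.8],[0.0221,-0.0385,0,0],[0.0221,-0.0385,0,0],[0.0221,-0.0385,0,0],[0.0221,-0.0385,0,0],[0.0221,-0.0385,0,0],[0.0221,-0.0385,0,0],[0.0221,-0.0385,0,0],[0.0221,-0.0385,0,0],[0.0221,-0.0385,0,0]]'
python3 -m inch '[[0.0221,-0.0385,0,0],[0.0221,-0.0385,0,0],[0.0221,-0.0385,0,0],[0.0221,-0.0385,0,0],[0.0221,-0.0385,0,0],[0.0221,-0.0385,0,0],[0,0,0,0],[0,0,0,0],[0,0,0,0]]'
python3 -c "
from h import *
goal(.564,-.0783,.24,-2.5); snap('wrist','w1'); print(bot.finger_overhang,proj('w1',[.564,-.0783,.134]),proj('w1',[.568,.037,.1355]))"
```

```text
t: 1.35
eef_pos: [0.422, -0.303, 0.2453]
tool_rot: [0.0, 1.0, -0.022, -0.0]
contact_force: [0.5, -0.7, 0.5]
gripper_width: 1.004
grasp_force: 0.0
t: 2.25
eef_pos: [0.5632, -0.081, 0.245]
tool_rot: [0.0, 1.0, -0.022, -0.001]
contact_force: [0.1, -0.5, -0.5]
gripper_width: 0.999
grasp_force: 0.0
t 2.2 [ 0.5632 -0.081   0.245 ] psi -2.57 tilt [-0.001 -0.001] w 85.3mm F [ 0.1 -0.5 -0.5] g 0.0 q7 -1.65
turn -0.07 then shift x 0.0007 y -0.0027 z 0.0050
w1 ['mtx', 'hand_eye']
0.014 (np.float64(271.0988236248224), np.float64(210.01185126174556)) (np.float64(138.9277415094407), np.float64(211.80633246697818))
```

View pics/w1.png

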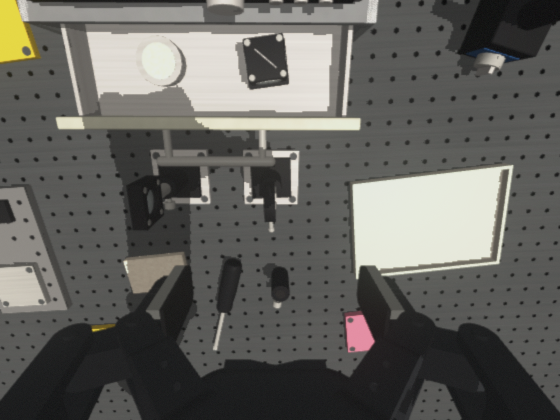

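Wrist view: iris ring is edge-on at about (270,205), predicted (271,210). Lens plate is at about (145,203). I'll enlarge that part.

```bash
python3 -c "
from h import *
a=cv2.imread('pics/w1.png')[140:240,120:310]
cv2.imwrite('pics/c3.png',np.clip(cv2.resize(a,(760,400),interpolation=cv2.INTER_CUBIC).astype(float)*2.2,0,255))
for P in [(.564,-.0783,.134),(.568,.0367,.1355)]:
  for dx in(-.0205,.0205):
    for dy in (-.0065,.0065): u,v=proj('w1',np.add(P,[dx+dy*.044,-dx*.044+dy,0])); print(P,dx,dy,round((u-120)*4),round((v-140)*4))
"
```

```text
(0.564, -0.0783, 0.134) -0.0205 -0.0065 634 366
(0.564, -0.0783, 0.134) -0.0205 0.0065 576 366
(0.564, -0.0783, 0.134) 0.0205 -0.0065 634 189
(0.564, -0.0783, 0.134) 0.0205 0.0065 574 189
(0.568, 0.0367, 0.1355) -0.0205 -0.0065 120 374
(0.568, 0.0367, 0.1355) -0.0205 0.0065 62 374
(0.568, 0.0367, 0.1355) 0.0205 -0.0065 93 196
(0.568, 0.0367, 0.1355) 0.0205 0.0065 32 196[ WARN:0@0.190] global loadsave.cpp:1063 imwrite_ Unsupported depth image for selected encoder is fallbacked to CV_8U.
```

View pics/c3.png

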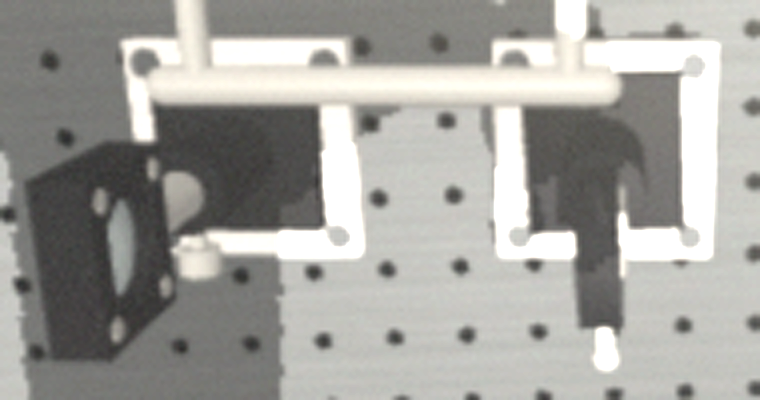

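Lens plate top is at crop (28–110, 170–360), about 3 mm further in +x than predicted. Iris ring is at crop (600, 160–328). Now I'll grasp the iris.

```bash
python3 -m inch '[[0.0031,-0.0036,0.02,0],[0,0,0.03,0],[0,0,0.03,0],[0,0,0.02,0],[0,0,0.017,0],[0,0,0,0],[0,0,0,0],[0,0,0,0]]' 0.05 40
python3 -c "
from h import *
st(); snap('side','s2')
a=cv2.imread('pics/s2.png')[140:290,180:340]; cv2.imwrite('pics/s2c.png',cv2.resize(a,None,fx=4,fy=4,interpolation=cv2.INTER_CUBIC))"
```

```text
t: 3.1
eef_pos: [0.5678, -0.0769, 0.1295]
tool_rot: [0.0, 1.0, -0.022, 0.001]
contact_force: [0.3, -0.5, 0.0]
gripper_width: 0.586
grasp_force: 0.0
t 3.1 [ 0.5678 -0.0769  0.1295] psi -2.54 tilt [ 0.002 -0.   ] w 50.1mm F [ 0.3 -0.5  0. ] g 0.0 q7 -1.70
s2 ['mtx', 'world_from_camera']
```

View pics/s2c.png

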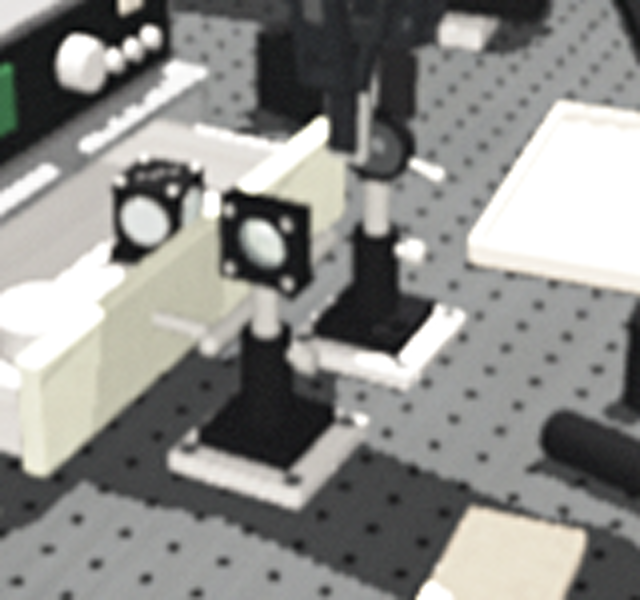

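```bash
python3 -c "
from h import *
f=lambda n,P:print(n,np.round((np.array(proj('s2',P))-[180,140])*4))
f('ring c',(.5655,-.078,.115)); f('ring c lo x',(.560,-.078,.115)); f('nearfingertip',(.5678,-.0769+.025,.1155)); f('lens c',(.570,.037,.115))
f('ring top',(.5655,-.078,.134))"
```

```text
ring c [379. 140.]
ring c lo x [389. 143.]
nearfingertip [353. 159.]
lens c [268. 237.]
ring top [380. 106.]
```

```bash
python3 -m inch '[[0,0,0,0],[0,0,0,0],[0,0,0,0],[0,0,0,0],[0,0,0,0],[0,0,0,0],[0,0,0,0],[0,0,0,0]]' 0 40
python3 -m inch '[[0,0,-0.01,0],[0,0,-0.02,0],[0,0,-0.03,0],[0,0,-0.03,0],[0,0,0,0],[0,0,0,0]]'
python3 -c "
from h import *
goal(.493,-.3315,.2195,-2.5)"
```

```text
t: 3.95
eef_pos: [0.5677, -0.0762, 0.1289]
tool_rot: [0.0, 1.0, -0.022, 0.001]
contact_force: [-1.0, -0.2, 5.2]
gripper_width: 0.101
grasp_force: 41.9
t: 4.55
eef_pos: [0.5668, -0.0762, 0.2183]
tool_rot: [0.0, 1.0, -0.022, -0.0]
contact_force: [-0.3, -0.7, -3.6]
gripper_width: 0.106
grasp_force: 40.9
t 4.5 [ 0.5668 -0.0762  0.2183] psi -2.48 tilt [-0. -0.] w 9.0mm F [-0.3 -0.7 -3.6] g 40.9 q7 -1.67
turn 0.02 then shift x -0.0626 y 0.2583 z -0.0012
```

```bash
python3 -m inch '[[-0.0078,0.0323,0,0],[-0.0078,0.0323,0,0],[-0.0078,0.0323,0,0],[-0.0078,0.0323,0,0],[-0.0078,0.0323,0,0],[-0.0078,0.0323,0,0],[-0.0078,0.0323,0,0],[-0.0078,0.0323,0,0],[0,0,0,0],[0,0,0,0],[0,0,0,0]]'
python3 -m inch '[[0,0,0.02,0],[0,0,0.03,0],[0,0,0.025,0],[0,0,0.01,0],[0,0,0.005,0],[0,0,0,0],[0,0,0,0]]'
python3 -c "
from h import *
st()"
```

```text
t: 5.65
eef_pos: [0.4934, -0.33, 0.2169]
tool_rot: [-0.001, 1.0, -0.021, -0.001]
contact_force: [0.1, 0.8, -2.7]
gripper_width: 0.109
grasp_force: 40.8
t: 6.35
eef_pos: [0.4945, -0.3318, 0.1294]
tool_rot: [0.0, 1.0, -0.021, 0.001]
contact_force: [-1.1, -0.5, -2.6]
gripper_width: 0.104
grasp_force: 40.8
t 6.3 [ 0.4945 -0.3318  0.1294] psi -2.46 tilt [ 0.002 -0.001] w 8.9mm F [-1.1 -0.5 -2.6] g 40.8 q7 -1.19
```

```bash
python3 -m inch '[[0,0,0.003,0],[0,0,0.002,0],[0,0,0.001,0],[0,0,0,0],[0,0,0,0]]'
python3 -m inch '[[0,0,0,0],[0,0,0,0],[0,0,0,0],[0,0,0,0]]' 0.04
python3 -m inch '[[0,0,0,0],[0,0,-0.01,0],[0,0,-0.03,0],[0,0,-0.04,0],[0,0,-0.03,0],[0,0,0,0],[0,0,0,0]]'
python3 -c "
from h import *
goal(.570,.038,.235,87.5)"
```

```text
t: 6.85
eef_pos: [0.4939, -0.3318, 0.1229]
tool_rot: [0.0, 1.0, -0.022, 0.0]
contact_force: [-0.4, 1.1, 2.6]
gripper_width: 0.106
grasp_force: 41.6
t: 7.25
eef_pos: [0.4937, -0.3317, 0.1223]
tool_rot: [0.0, 1.0, -0.022, 0.0]
contact_force: [-0.4, -0.1, -0.3]
gripper_width: 0.468
grasp_force: 0.0
t: 7.95
eef_pos: [0.494, -0.3319, 0.2336]
tool_rot: [0.001, 1.0, -0.022, 0.001]
contact_force: [-0.7, -0.4, -0.3]
gripper_width: 0.468
grasp_force: 0.0
t 8.0 [ 0.494  -0.3319  0.2336] psi -2.48 tilt [ 0.002 -0.001] w 40.0mm F [-0.7 -0.4 -0.3] g 0.0 q7 -1.17
turn -89.98 then shift x 0.3728 y 0.0598 z -0.0014
```

```bash
python3 -m inch '[[0,0,0,-8.18],[0,0,0,-8.18],[0,0,0,-8.18],[0,0,0,-8.18],[0,0,0,-8.18],[0,0,0,-8.18],[0,0,0,-8.18],[0,0,0,-8.18],[0,0,0,-8.18],[0,0,0,-8.18],[0,0,0,-8.18],[0,0,0,0]]' 0.06
python3 -m inch '[[0.0466,0.0075,0,0],[0.0466,0.0075,0,0],[0.0466,0.0075,0,0],[0.0466,0.0075,0,0],[0.0466,0.0075,0,0],[0.0466,0.0075,0,0],[0.0466,0.0075,0,0],[0.0466,0.0075,0,0],[0,0,0,0],[0,0,0,0],[0,0,0,0]]'
python3 -c "
from h import *
goal(.570,.038,.128,87.5); snap('wrist','w2')
a=cv2.imread('pics/w2.png'); cv2.imwrite('pics/w2.png',np.clip(a*1.6,0,255).astype(np.uint8)); print(proj('w2',[.57,.038,.1355]))"
```

```text
t: 9.15
eef_pos: [0.4928, -0.3313, 0.2309]
tool_rot: [-0.001, 0.722, 0.692, -0.0]
contact_force: [-0.8, 0.2, 0.1]
gripper_width: 0.702
grasp_force: 0.0
t: 10.25
eef_pos: [0.5694, 0.0366, 0.2316]
tool_rot: [-0.0, 0.724, 0.69, -0.001]
contact_force: [0.5, -0.4, 0.5]
gripper_width: 0.705
grasp_force: 0.0
t 10.2 [0.5694 0.0366 0.2316] psi 87.30 tilt [-0.001 -0.001] w 60.2mm F [ 0.5 -0.4  0.5] g 0.0 q7 -0.42
turn -0.20 then shift x 0.0014 y 0.0005 z 0.1036
w2 ['mtx', 'hand_eye']
(np.float64(274.69387705505306), np.float64(213.9002639477715))
```

View pics/w2.png

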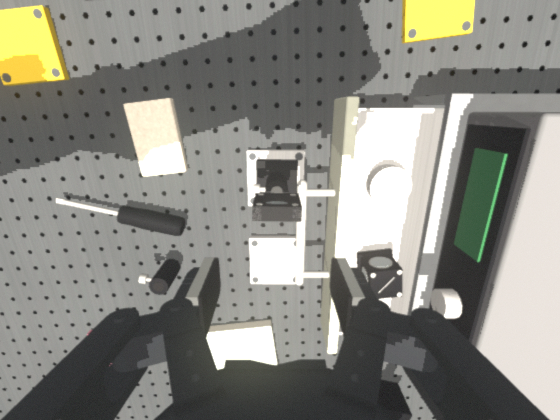

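Lens top face is at (276,212), matching the prediction (275,214). Descend and grip.

```bash
python3 -m inch '[[0.0014,0.001,0.02,0],[0,0,0.03,0],[0,0,0.03,0],[0,0,0.0236,0],[0,0,0,0],[0,0,0,0]]'
python3 -m inch '[[0,0,0,0],[0,0,0,0],[0,0,0,0],[0,0,0,0],[0,0,0,0],[0,0,0,0]]' 0.03 40
python3 -m inch '[[0,0,-0.01,0],[0,0,-0.02,0],[0,0,-0.03,0],[0,0,-0.03,0],[0,0,0,0],[0,0,0,0]]'
python3 -c "
from h import *
goal(.486,-.2416,.2195,87.5)"
```

```text
t: 10.9
eef_pos: [0.5709, 0.0383, 0.129]
tool_rot: [-0.0, 0.723, 0.691, -0.0]
contact_force: [-0.0, -0.4, -0.3]
gripper_width: 0.702
grasp_force: 0.0
t: 11.5
eef_pos: [0.5719, 0.0394, 0.1305]
tool_rot: [0.001, 0.723, 0.691, 0.001]
contact_force: [-1.5, -1.7, 5.9]
gripper_width: 0.466
grasp_force: 40.9
t: 12.1
eef_pos: [0.571, 0.0395, 0.2195]
tool_rot: [0.001, 0.722, 0.691, 0.0]
contact_force: [-0.7, -0.3, -2.9]
gripper_width: 0.466
grasp_force: 41.2
t 12.1 [0.571  0.0395 0.2195] psi 87.49 tilt [ 0.002 -0.   ] w 39.8mm F [-0.7 -0.3 -2.9] g 41.2 q7 -0.43
turn -0.01 then shift x -0.2845 y -0.0727 z 0.0000
```

```bash
python3 -m inch '[[-0.0356,-0.0091,0,0],[-0.0356,-0.0091,0,0],[-0.0356,-0.0091,0,0],[-0.0356,-0.0091,0,0],[-0.0356,-0.0091,0,0],[-0.0356,-0.0091,0,0],[-0.0356,-0.0091,0,0],[-0.0356,-0.0091,0,0],[0,0,0,0],[0,0,0,0],[0,0,0,0]]'
python3 -m inch '[[0,0,0.02,0],[0,0,0.03,0],[0,0,0.025,0],[0,0,0.01,0],[0,0,0.005,0],[0,0,0,0],[0,0,0,0],[0,0,0.002,0],[0,0,0.002,0],[0,0,0,0],[0,0,0,0]]'
python3 -c "
from h import *
st()"
```

```text
t: 13.2
eef_pos: [0.4856, -0.2404, 0.2179]
tool_rot: [-0.001, 0.722, 0.692, 0.0]
contact_force: [0.0, -0.2, -1.4]
gripper_width: 0.468
grasp_force: 41.3
t: 14.3
eef_pos: [0.4857, -0.2419, 0.1248]
tool_rot: [0.0, 0.722, 0.691, -0.0]
contact_force: [-0.6, 0.3, -2.2]
gripper_width: 0.47
grasp_force: 41.3
t 14.3 [ 0.4857 -0.2419  0.1248] psi 87.49 tilt [ 0. -0.] w 40.1mm F [-0.6  0.3 -2.2] g 41.3 q7 0.08
```

```bash
python3 -m inch '[[0,0,0.001,0],[0,0,0.001,0],[0,0,0,0],[0,0,0,0]]'
python3 -m inch '[[0,0,0,0],[0,0,0,0],[0,0,0,0],[0,0,0,0]]' 0.055
python3 -m inch '[[0,0,0,0],[0,0,-0.01,0],[0,0,-0.03,0],[0,0,-0.04,0],[0,0,-0.03,0],[0,0,0,0],[0,0,0,0]]' 0.055
python3 -c "
from h import *
goal(.594,-.0235,.20,87.5); snap('side','s3')
a=cv2.imread('pics/s3.png')[120:290,140:400]; cv2.imwrite('pics/s3c.png',cv2.resize(a,None,fx=3,fy=3,interpolation=cv2.INTER_CUBIC))"
```

```text
t: 14.7
eef_pos: [0.486, -0.2421, 0.1246]
tool_rot: [0.001, 0.722, 0.691, -0.0]
contact_force: [-5.5, 1.8, 15.1]
gripper_width: 0.471
grasp_force: 43.2
t: 15.1
eef_pos: [0.4858, -0.2418, 0.1226]
tool_rot: [-0.0, 0.722, 0.692, 0.0]
contact_force: [0.4, 1.2, -0.2]
gripper_width: 0.641
grasp_force: 0.0
t: 15.8
eef_pos: [0.4861, -0.242, 0.2338]
tool_rot: [0.001, 0.722, 0.691, 0.0]
contact_force: [-0.4, -0.5, -0.7]
gripper_width: 0.643
grasp_force: 0.0
t 15.8 [ 0.4861 -0.242   0.2338] psi 87.49 tilt [ 0.002 -0.001] w 54.9mm F [-0.4 -0.5 -0.7] g 0.0 q7 0.15
turn -0.01 then shift x 0.2230 y 0.0983 z 0.0338
s3 ['mtx', 'world_from_camera']
```

View pics/s3c.png

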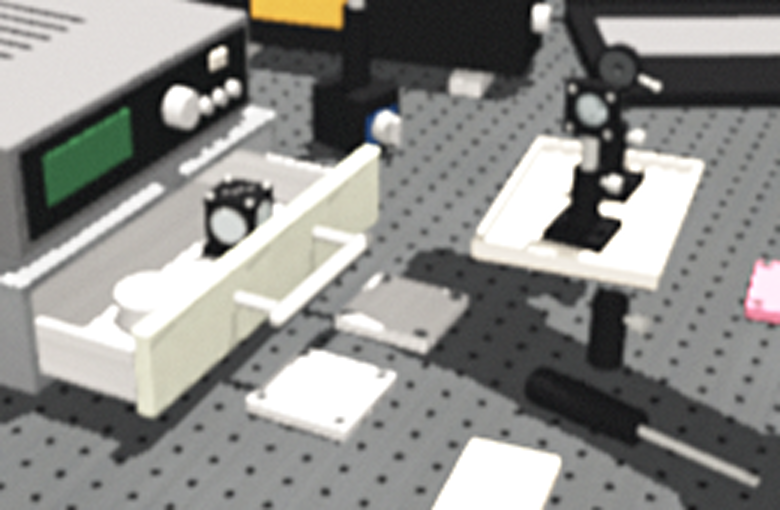

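Both parts stand upright in the tray: lens at crop (595,160), iris at (620,130). The plates are bare. Now the handle.

```bash
python3 -m inch '[[0.0372,0.0164,0,0],[0.0372,0.0164,0,0],[0.0372,0.0164,0,0],[0.0372,0.0164,0,0],[0.0372,0.0164,0,0],[0.0372,0.0164,0,0],[0,0,0,0],[0,0,0,0],[0,0,0,0]]' 0.04
python3 -m inch '[[0,0,0.03,0],[0,0,0.03,0],[0,0,0.03,0],[0,0,0.03,0],[0,0,0.02,0],[0,0,0.02,0],[0,0,0.015,0],[0,0,0,0],[0,0,0,0]]'
python3 -c "
from h import *
goal(.594,-.0235,.055,87.5)"
```

```text
t: 16.75
eef_pos: [0.5929, -0.0245, 0.2316]
tool_rot: [-0.001, 0.723, 0.691, -0.001]
contact_force: [0.1, -1.9, -0.4]
gripper_width: 0.468
grasp_force: 0.0
t: 17.65
eef_pos: [0.5938, -0.0238, 0.058]
tool_rot: [0.0, 0.723, 0.691, -0.0]
contact_force: [0.4, 0.3, 0.5]
gripper_width: 0.466
grasp_force: 0.0
t 17.6 [ 0.5938 -0.0238  0.058 ] psi 87.45 tilt [-0. -0.] w 39.8mm F [0.4 0.3 0.5] g 0.0 q7 -0.43
turn -0.05 then shift x 0.0003 y 0.0002 z 0.0030
```

```bash
python3 -m inch '[[0,0,0,0],[0,0,0,0],[0,0,0,0],[0,0,0,0],[0,0,0,0],[0,0,0,0]]' 0 30
python3 -c "
from h import *
st()"
python3 -m inch '[[0,-0.005,0,0],[0,-0.01,0,0],[0,-0.014,0,0],[0,-0.014,0,0],[0,-0.014,0,0],[0,-0.014,0,0],[0,-0.01,0,0],[0,-0.005,0,0],[0,-0.002,0,0],[0,0,0,0],[0,0,0,0]]'
python3 -c "
from h import *
st()"
```

```text
t: 18.25
eef_pos: [0.5948, -0.0232, 0.0589]
tool_rot: [0.001, 0.722, 0.691, 0.001]
contact_force: [-0.1, -0.3, 6.0]
gripper_width: 0.118
grasp_force: 29.6
t 18.2 [ 0.5948 -0.0232  0.0589] psi 87.49 tilt [ 0.002 -0.   ] w 10.1mm F [-0.1 -0.3  6. ] g 29.6 q7 -0.44
t: 19.35
eef_pos: [0.5079, -0.019, 0.0589]
tool_rot: [0.002, 0.722, 0.692, 0.002]
contact_force: [4.4, -0.2, 5.5]
gripper_width: 0.112
grasp_force: 30.2
t 19.4 [ 0.5079 -0.019   0.0589] psi 87.50 tilt [0.005 0.001] w 9.5mm F [ 4.4 -0.2  5.5] g 30.2 q7 -0.48
```

```bash
python3 -m inch '[[0,0,0,0],[0,0,0,0],[0,0,0,0],[0,0,-0.02,0],[0,0,-0.04,0],[0,0,-0.04,0],[0,0,-0.04,0],[0,0,-0.035,0],[-0.03,0.045,0,0],[-0.027,0.045,0,0],[0,0,0,0],[0,0,0,0]]' 0.065
python3 -m inch '[[0,0,0,0],[0,0,0,0]]'
python3 -c "
from h import *
goal(.6055,-.075,.055,93); snap('wrist','w3')
a=cv2.imread('pics/w3.png'); cv2.imwrite('pics/w3v.png',np.clip(a*1.4,0,255).astype(np.uint8)); print(proj('w3',[.6055,-.075,.071]))"
```

```text
t: 20.55
eef_pos: [0.5875, -0.0769, 0.2314]
tool_rot: [-0.001, 0.723, 0.691, -0.001]
contact_force: [-0.6, 0.3, -0.9]
gripper_width: 0.76
grasp_force: 0.0
t: 20.75
eef_pos: [0.5869, -0.0752, 0.2325]
tool_rot: [-0.0, 0.722, 0.692, -0.0]
contact_force: [-0.3, -0.4, 0.4]
gripper_width: 0.76
grasp_force: 0.0
t 20.8 [ 0.5869 -0.0752  0.2325] psi 87.61 tilt [-0.001  0.   ] w 64.9mm F [-0.3 -0.4  0.4] g 0.0 q7 -0.22
turn -5.39 then shift x -0.0008 y 0.0186 z 0.1775
w3 ['mtx', 'hand_eye']
(np.float64(292.0182363988514), np.float64(193.08483546934616))
```

View pics/w3v.png

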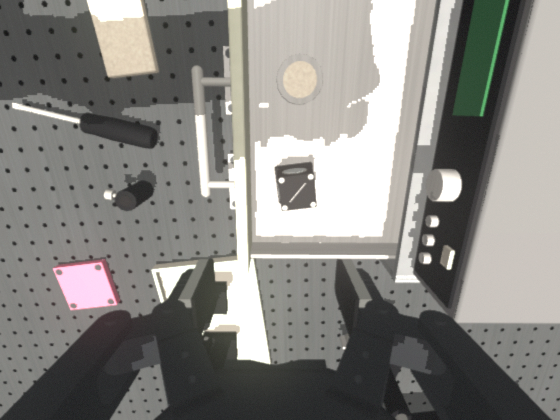

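Cube top is at (297,193), about 5 mm further in +x than predicted, so it is near (0.611, -0.075) with yaw about 5°. The tin is at (300,79). Grasping the cube.

```bash
python3 -m inch '[[0,0,0,-7.5],[-0.0019,0.024,0,0],[0,0,0.03,0],[0,0,0.03,0],[0,0,0.03,0],[0,0,0.03,0],[0,0,0,0],[0,0,0,0]]' 0.06
python3 -c "
from h import *
goal(.611,-.075,.054,95); snap('wrist','w4')
a=cv2.imread('pics/w4.png'); cv2.imwrite('pics/w4v.png',np.clip(a*1.4,0,255).astype(np.uint8)); print(proj('w4',[.611,-.075,.071]))"
```

```text
t: 21.6
eef_pos: [0.6118, -0.0757, 0.1133]
tool_rot: [-0.0, 0.675, 0.738, -0.0]
contact_force: [-0.3, 0.2, 0.1]
gripper_width: 0.702
grasp_force: 0.0
t 21.6 [ 0.6118 -0.0757  0.1133] psi 95.04 tilt [-0.  0.] w 59.9mm F [-0.3  0.2  0.1] g 0.0 q7 -0.18
turn 0.04 then shift x 0.0007 y -0.0008 z 0.0593
w4 ['mtx', 'hand_eye']
(np.float64(272.67244468867), np.float64(243.01123945439227))
```

View pics/w4v.png

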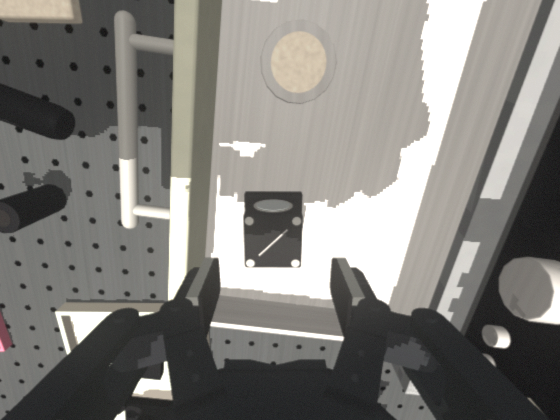

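Cube is square to the jaws at (273,242), exactly as predicted. Descend, grip, lift.

```bash
python3 -m inch '[[0,-0.0005,0.02,0],[0,0,0.02,0],[0,0,0.015,0],[0,0,0.0043,0],[0,0,0,0],[0,0,0,0]]'
python3 -m inch '[[0,0,0,0],[0,0,0,0],[0,0,0,0],[0,0,0,0],[0,0,0,0]]' 0.02 40
python3 -c "
from h import *
st()"
python3 -m inch '[[0,0,-0.01,0],[0,0,-0.03,0],[0,0,-0.03,0],[0,0,-0.03,0],[0,0,-0.03,0],[0,0,0,0],[0,0,0,0]]'
python3 -c "
from h import *
goal(.4265,.2855,.184,91)"
```

```text
t: 22.25
eef_pos: [0.6123, -0.0761, 0.0545]
tool_rot: [0.001, 0.676, 0.737, 0.001]
contact_force: [1.2, 0.2, 0.1]
gripper_width: 0.7
grasp_force: 0.0
t: 22.75
eef_pos: [0.6122, -0.0762, 0.0544]
tool_rot: [0.001, 0.676, 0.737, 0.0]
contact_force: [-1.1, -0.1, 6.2]
gripper_width: 0.44
grasp_force: 41.1
t 22.8 [ 0.6122 -0.0762  0.0544] psi 95.00 tilt [ 0.001 -0.   ] w 37.6mm F [-1.1 -0.1  6.2] g 41.1 q7 -0.22
t: 23.45
eef_pos: [0.6115, -0.0763, 0.1839]
tool_rot: [0.0, 0.676, 0.737, 0.0]
contact_force: [-0.2, -0.1, -2.7]
gripper_width: 0.437
grasp_force: 40.7
t 23.4 [ 0.6115 -0.0763  0.1839] psi 95.00 tilt [ 0.001 -0.   ] w 37.3mm F [-0.2 -0.1 -2.7] g 40.7 q7 -0.14
turn 4.00 then shift x 0.3650 y -0.1786 z -0.0001
```

```bash
python3 -m inch '[[0,0,0,4],[0.0365,-0.0179,0,0],[0.0365,-0.0179,0,0],[0.0365,-0.0179,0,0],[0.0365,-0.0179,0,0],[0.0365,-0.0179,0,0],[0.0365,-0.0179,0,0],[0.0365,-0.0179,0,0],[0.0365,-0.0179,0,0],[0.0365,-0.0179,0,0],[0.0365,-0.0179,0,0],[0,0,0,0]]'
python3 -m inch '[[0,0,0,0],[0,0,0.03,0],[0,0,0.03,0],[0,0,0.02,0],[0,0,0,0],[0,0,0,0]]'
python3 -c "
from h import *
goal(.427,.2855,.0524,91); snap('wrist','w5'); snap('top','t5')
b=np.zeros((600,800,3),np.uint8); b[:420,:560]=np.clip(cv2.imread('pics/w5.png')*1.2,0,255); b[200:600,400:800]=cv2.resize(cv2.imread('pics/t5.png')[200:300,110:210],(400,400)); cv2.imwrite('pics/w5v.png',b)
for d in [(-1,1),(1,1),(1,-1),(-1,-1)]: print(np.round(proj('w5',[.4255+.032*d[0],.2854+.032*d[1],.023])))"
```

```text
t: 24.65
eef_pos: [0.4217, 0.2909, 0.1826]
tool_rot: [-0.002, 0.698, 0.717, -0.0]
contact_force: [-0.3, 0.2, -1.9]
gripper_width: 0.442
grasp_force: 40.7
t: 25.25
eef_pos: [0.4264, 0.2844, 0.1031]
tool_rot: [-0.0, 0.701, 0.713, -0.001]
contact_force: [-0.2, 0.2, -0.4]
gripper_width: 0.436
grasp_force: 40.6
t 25.2 [0.4264 0.2844 0.1031] psi 90.91 tilt [-0.001 -0.001] w 37.2mm F [-0.2  0.2 -0.4] g 40.6 q7 -1.05
turn -0.09 then shift x 0.0011 y 0.0006 z 0.0507
w5 ['mtx', 'hand_eye']
t5 ['mtx', 'world_from_camera']
[230. 180.]
[317. 182.]
[312. 259.]
[233. 258.]
```

View pics/w5v.png

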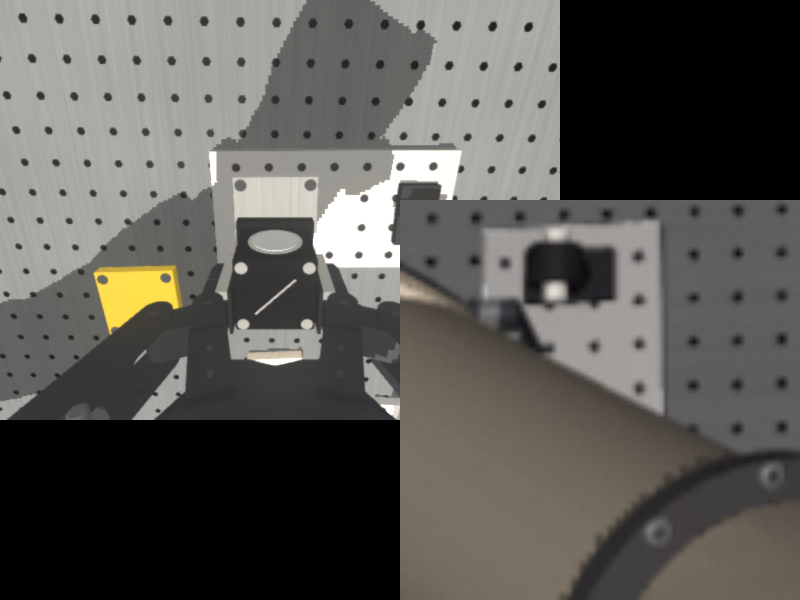

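Seat's far edge is at (234–318, 178), about 2 mm from the prediction. Place the cube.

```bash
python3 -m inch '[[0.002,0.001,0.02,0],[0,0,0.018,0],[0,0,0.008,0],[0,0,0,0],[0,0,0.002,0],[0,0,0.0015,0],[0,0,0.001,0],[0,0,0,0],[0,0,0,0]]'
python3 -m inch '[[0,0,0,0],[0,0,0,0],[0,0,0,0],[0,0,0,0]]' 0.05
python3 -m inch '[[0,0,0,0],[0,0,-0.01,0],[0,0,-0.03,0],[0,0,-0.04,0],[0,0,-0.04,0],[0,0,-0.02,0],[0,0,0,0],[0,0,0,0]]'
python3 -c "
from h import *
goal(.48,-.02,.19,87.5); snap('side','s6')
cv2.imwrite('pics/s6v.png',cv2.resize(cv2.imread('pics/s6.png')[290:400,140:320],None,fx=4,fy=4,interpolation=cv2.INTER_CUBIC))
P=[.4275,.2865]
for d in [(0,0),(-1,1),(1,1),(1,-1),(-1,-1)]: print('cube base',np.round((np.array(proj('s6',[P[0]+.022*d[0],P[1]+.022*d[1],.023]))-[140,290])*4))"
```

```text
t: 26.25
eef_pos: [0.4273, 0.2877, 0.0531]
tool_rot: [0.0, 0.701, 0.713, 0.0]
contact_force: [-0.5, 0.2, -0.7]
gripper_width: 0.439
grasp_force: 40.7
t: 26.65
eef_pos: [0.4272, 0.2877, 0.053]
tool_rot: [0.0, 0.701, 0.713, 0.0]
contact_force: [-0.1, 0.7, 0.2]
gripper_width: 0.585
grasp_force: 0.0
t: 27.45
eef_pos: [0.4272, 0.2875, 0.1934]
tool_rot: [0.0, 0.701, 0.713, 0.0]
contact_force: [0.2, 0.0, -0.6]
gripper_width: 0.588
grasp_force: 0.0
t 27.4 [0.4272 0.2875 0.1934] psi 90.99 tilt [0.001 0.   ] w 50.2mm F [ 0.2  0.  -0.6] g 0.0 q7 -0.95
turn 3.49 then shift x -0.3049 y 0.0662 z 0.0034
s6 ['mtx', 'world_from_camera']
cube base [479. 252.]
cube base [510. 316.]
cube base [395. 276.]
cube base [450. 193.]
cube base [561. 230.]
```

View pics/s6v.png

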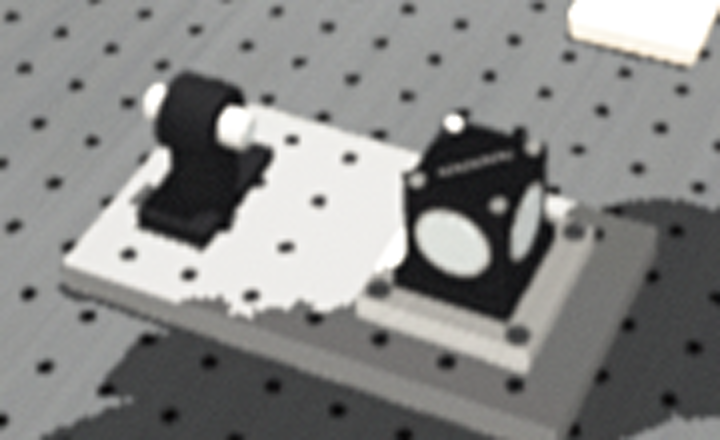

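The cube stands square on the bare plate, between crop (397,280) and (548,240). Next, close the fingers and go in front of the bar to push the drawer shut.

```bash
python3 -m inch '[[0,0,0,3.5],[-0.0381,0.0074,0,0],[-0.0381,0.0074,0,0],[-0.0381,0.0074,0,0],[-0.0381,0.0074,0,0],[-0.0381,0.0074,0,0],[-0.0381,0.0074,0,0],[-0.0381,0.0074,0,0],[-0.0381,0.0074,0,0],[0,0,0,0],[0,0,0,0],[0,0,0,0]]' 0
python3 -m inch '[[0,0,0.03,0],[0,0,0.03,0],[0,0,0.03,0],[0,0,0.03,0],[0,0,0.018,0],[0,0,0,0],[0,0,0,0],[0,0,0,0]]'
python3 -c "
from h import *
st()
snap('top','t7')
a=cv2.imread('pics/t7.png')"
```

```text
t: 28.7
eef_pos: [0.4724, -0.0183, 0.1922]
tool_rot: [-0.001, 0.722, 0.692, -0.0]
contact_force: [0.3, -0.2, -0.0]
gripper_width: -0.003
grasp_force: 0.0
t: 29.5
eef_pos: [0.4738, -0.0187, 0.056]
tool_rot: [0.001, 0.722, 0.692, 0.001]
contact_force: [0.3, 0.2, -0.7]
gripper_width: 0.0
grasp_force: 0.0
t 29.5 [ 0.4738 -0.0187  0.056 ] psi 87.56 tilt [0.002 0.   ] w 0.0mm F [ 0.3  0.2 -0.7] g 0.0 q7 -0.48
t7 ['mtx', 'world_from_camera']
```

```bash
python3 -m inch '[[0,0.006,0,0],[0,0.008,0,0],[0,0.012,0,0],[0,0.015,0,0],[0,0.015,0,0],[0,0.015,0,0],[0,0.015,0,0],[0,0.015,0,0],[0,0.015,0,0],[0,0.015,0,0],[0,0.012,0,0],[0,0.008,0,0]]'
python3 -m inch '[[0,0.006,0,0],[0,0.005,0,0],[0,0.003,0,0],[0,0,0,0],[0,0,0,0],[0,0,0,0]]'
python3 -c "
from h import *
st()"
```

```text
t: 30.75
eef_pos: [0.6249, -0.0265, 0.0547]
tool_rot: [0.0, 0.723, 0.691, -0.0]
contact_force: [-1.6, -0.6, 0.9]
gripper_width: -0.0
grasp_force: 0.9
t: 31.35
eef_pos: [0.638, -0.0263, 0.0552]
tool_rot: [0.0, 0.722, 0.692, 0.0]
contact_force: [0.5, -0.9, 0.3]
gripper_width: 0.003
grasp_force: 0.0
t 31.4 [ 0.638  -0.0263  0.0552] psi 87.52 tilt [0.001 0.   ] w 0.2mm F [ 0.5 -0.9  0.3] g 0.0 q7 -0.40
```

Keep pushing in small steps until the force rises at the stop.

```bash
for i in 1; do python3 -m inch '[[0,0.003,0,0],[0,0.003,0,0],[0,0.002,0,0],[0,0,0,0],[0,0,0,0]]'; python3 -m inch '[[0,0.003,0,0],[0,0.002,0,0],[0,0,0,0],[0,0,0,0]]'; done
```

```text
t: 31.85
eef_pos: [0.6462, -0.0271, 0.0549]
tool_rot: [0.0, 0.722, 0.691, 0.0]
contact_force: [0.1, -0.6, -0.3]
gripper_width: -0.002
grasp_force: 0.0
t: 32.25
eef_pos: [0.6511, -0.0273, 0.0549]
tool_rot: [0.0, 0.722, 0.691, 0.0]
contact_force: [-0.7, 0.4, 0.6]
gripper_width: -0.004
grasp_force: 0.0
```

```bash
python3 -m inch '[[0,0.002,0,0],[0,0.002,0,0],[0,0,0,0],[0,0,0,0]]'; python3 -m inch '[[0,0.002,0,0],[0,0.001,0,0],[0,0,0,0],[0,0,0,0]]';python3 -m inch '[[0,0.002,0,0],[0,0.001,0,0],[0,0,0,0],[0,0,0,0]]'
python3 -c "
from h import *
st(); snap('side','s8')"
```

```text
t: 32.65
eef_pos: [0.6539, -0.0274, 0.0548]
tool_rot: [-0.001, 0.722, 0.692, -0.001]
contact_force: [-4.9, -0.1, 1.9]
gripper_width: 0.002
grasp_force: 2.7
t: 33.05
eef_pos: [0.6541, -0.0274, 0.0545]
tool_rot: [-0.002, 0.722, 0.692, -0.003]
contact_force: [-13.2, -0.6, 10.1]
gripper_width: 0.0
grasp_force: 7.0
t: 33.45
eef_pos: [0.6544, -0.0274, 0.0545]
tool_rot: [-0.004, 0.722, 0.692, -0.005]
contact_force: [-23.0, -0.1, 19.4]
gripper_width: -0.0
grasp_force: 11.8
t 33.5 [ 0.6544 -0.0274  0.0545] psi 87.53 tilt [-0.013 -0.002] w -0.0mm F [-23.   -0.1  19.4] g 11.8 q7 -0.39
s8 ['mtx', 'world_from_camera']
```

The force rises on the pads at the expected shut position. Back off, rise, move to the lens; also check panel and cube from the top camera.

```bash
python3 -m inch '[[0,-0.01,0,0],[0,-0.03,0,0],[0,-0.02,0,0],[0,0,-0.04,0],[0,0,-0.05,0],[0,0,-0.05,0],[0,0,-0.04,0],[0,0,0,0],[0,0,0,0],[0,0,0,0]]' 0.055
python3 -c "
from h import *
goal(.486,-.242,.235,87.5); snap('top','t9')
t=cv2.imread('pics/t9.png')
v=np.zeros((600,800,3),np.uint8)
v[:,:420]=cv2.resize(t[190:310,110:194],(420,600),interpolation=cv2.INTER_CUBIC)
s=cv2.imread('pics/s8.png')[110:310,30:280]
v[:300,425:800]=cv2.resize(s,(375,300))
v[300:600,425:800]=cv2.resize(t[80:200,215:365],(375,300),interpolation=cv2.INTER_CUBIC)
cv2.imwrite('pics/v9.png',v)
for dx,dy in [(-.019,.019),(.019,.019),(.019,-.019),(-.019,-.019)]: print('cubetop exp',(np.array(proj('t9',[.4275+dx,.2865+dy,.069]))-[110,190])*5)
print('panel shut exp', (np.array(proj('t9',[.7145,-.028,.081]))-[215,80])*2.5)"
```

```text
t: 34.5
eef_pos: [0.6003, -0.0253, 0.2337]
tool_rot: [-0.0, 0.722, 0.691, -0.001]
contact_force: [-0.5, 1.1, -0.7]
gripper_width: 0.643
grasp_force: 0.0
t 34.5 [ 0.6003 -0.0253  0.2337] psi 87.49 tilt [-0.002 -0.   ] w 54.9mm F [-0.5  1.1 -0.7] g 0.0 q7 -0.30
turn -0.01 then shift x -0.2215 y -0.1047 z -0.0013
t9 ['mtx', 'world_from_camera']
cubetop exp [135.12005453 418.84606255]
cubetop exp [137.65233749 328.34631941]
cubetop exp [227.86087596 325.87898144]
cubetop exp [225.96712464 416.33643383]
panel shut exp [191.49018833 122.88613625]
```

View pics/v9.png

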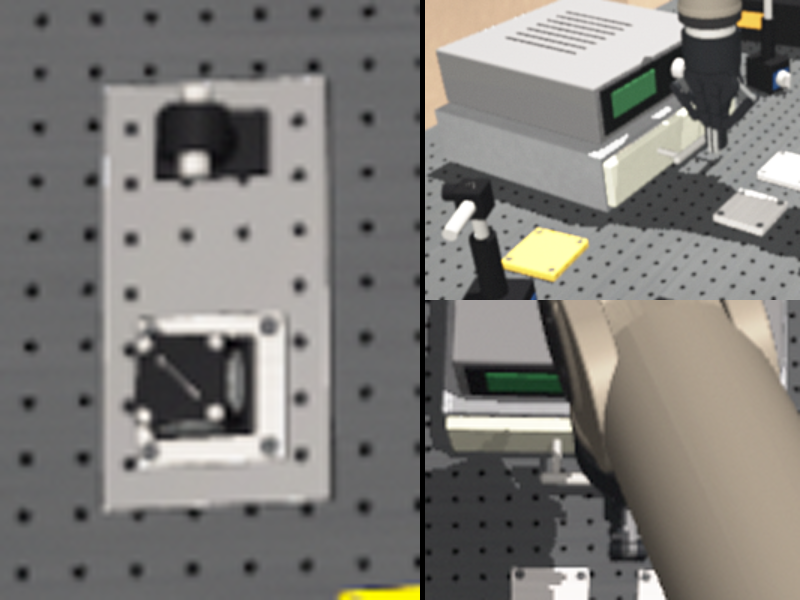

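Cube is centred: its top is at (181,379), within about 2 mm of the seat centre. The panel is flush with the riser, so the drawer is shut. Now return the lens.

```bash
python3 -m inch '[[-0.0369,-0.01745,0,0],[-0.0369,-0.01745,0,0],[-0.0369,-0.01745,0,0],[-0.0369,-0.01745,0,0],[-0.0369,-0.01745,0,0],[-0.0369,-0.01745,0,0],[0,0,0,0],[0,0,0,0],[0,0,0,0]]' 0.058
python3 -c "
from h import *
goal(.486,-.242,.124,87.5)"
```

```text
t: 35.45
eef_pos: [0.4869, -0.2404, 0.2341]
tool_rot: [-0.001, 0.722, 0.692, 0.0]
contact_force: [0.8, 1.2, -0.2]
gripper_width: 0.678
grasp_force: 0.0
t 35.5 [ 0.4869 -0.2404  0.2341] psi 87.59 tilt [-0.001  0.001] w 57.9mm F [ 0.8  1.2 -0.2] g 0.0 q7 0.16
turn 0.09 then shift x -0.0016 y -0.0008 z 0.1101
```

```bash
python3 -m inch '[[-0.001,-0.0008,0.03,0],[0,0,0.03,0],[0,0,0.03,0],[0,0,0.02,0],[0,0,0,0],[0,0,0,0],[0,0,0,0]]'
python3 -m inch '[[0,0,0,0],[0,0,0,0],[0,0,0,0],[0,0,0,0],[0,0,0,0],[0,0,0,0]]' 0.03 40
python3 -m inch '[[0,0,-0.01,0],[0,0,-0.02,0],[0,0,-0.03,0],[0,0,-0.035,0],[0,0,0,0],[0,0,0,0]]'
python3 -c "
from h import *
goal(.5705,.039,.2195,87.5)"
```

```text
t: 36.15
eef_pos: [0.487, -0.2423, 0.1262]
tool_rot: [0.001, 0.722, 0.692, 0.001]
contact_force: [0.2, -0.2, 0.5]
gripper_width: 0.679
grasp_force: 0.0
t: 36.75
eef_pos: [0.4865, -0.2429, 0.1264]
tool_rot: [0.001, 0.722, 0.691, 0.0]
contact_force: [-1.5, 1.2, 5.4]
gripper_width: 0.469
grasp_force: 40.3
t: 37.35
eef_pos: [0.4859, -0.2428, 0.2209]
tool_rot: [0.001, 0.722, 0.691, 0.0]
contact_force: [-0.4, -0.2, -3.3]
gripper_width: 0.468
grasp_force: 41.3
t 37.4 [ 0.4859 -0.2428  0.2209] psi 87.49 tilt [ 0.002 -0.001] w 40.0mm F [-0.4 -0.2 -3.3] g 41.3 q7 0.15
turn -0.01 then shift x 0.2853 y 0.0722 z 0.0014
```

```bash
python3 -m inch '[[0.0356,0.009,0,0],[0.0356,0.009,0,0],[0.0356,0.009,0,0],[0.0356,0.009,0,0],[0.0356,0.009,0,0],[0.0356,0.009,0,0],[0.0356,0.009,0,0],[0.0356,0.009,0,0],[0,0,0,0],[0,0,0,0],[0,0,0,0]]'
python3 -m inch '[[0,0,0.02,0],[0,0,0.03,0],[0,0,0.025,0],[0,0,0.008,0],[0,0,0,0],[0,0,0,0],[0,0,0,0]]'
python3 -c "
from h import *
goal(.5705,.0385,.132,87.5)"
```

```text
t: 38.45
eef_pos: [0.5692, 0.0373, 0.2187]
tool_rot: [-0.0, 0.723, 0.691, -0.001]
contact_force: [0.7, 0.1, -2.0]
gripper_width: 0.469
grasp_force: 41.4
t: 39.15
eef_pos: [0.5711, 0.0387, 0.1384]
tool_rot: [0.001, 0.723, 0.691, 0.001]
contact_force: [-0.0, 1.2, -2.4]
gripper_width: 0.471
grasp_force: 41.4
t 39.1 [0.5711 0.0387 0.1384] psi 87.47 tilt [0.003 0.   ] w 40.2mm F [-0.   1.2 -2.4] g 41.4 q7 -0.49
turn -0.03 then shift x -0.0002 y -0.0006 z 0.0064
```

```bash
python3 -m inch '[[0,-0.0005,0.002,0],[0,0,0.002,0],[0,0,0.001,0],[0,0,0,0],[0,0,0,0]]'
python3 -m inch '[[0,0,0.001,0],[0,0,0,0],[0,0,0,0]]'
python3 -m inch '[[0,0,0.001,0],[0,0,0,0],[0,0,0,0]]'
```

```text
t: 39.65
eef_pos: [0.5698, 0.0389, 0.1325]
tool_rot: [0.0, 0.722, 0.692, 0.0]
contact_force: [-2.7, 0.0, 5.4]
gripper_width: 0.47
grasp_force: 42.1
t: 39.95
eef_pos: [0.5699, 0.039, 0.1324]
tool_rot: [0.0, 0.722, 0.692, 0.0]
contact_force: [-4.8, -1.1, 12.9]
gripper_width: 0.465
grasp_force: 43.2
t: 40.25
eef_pos: [0.57, 0.0391, 0.1324]
tool_rot: [0.001, 0.722, 0.692, 0.0]
contact_force: [-8.6, -1.9, 22.0]
gripper_width: 0.461
grasp_force: 44.1
```

```bash
python3 -m inch '[[0,0,-0.002,0],[0,0,0,0]]'
python3 -m inch '[[0,0,0,0],[0,0,0,0],[0,0,0,0],[0,0,0,0],[0,0,-0.01,0],[0,0,-0.03,0],[0,0,-0.04,0],[0,0,-0.025,0],[0,0,0,0],[0,0,0,0]]' 0.055
python3 -m inch '[[0,0,0,8.18],[0,0,0,8.18],[0,0,0,8.18],[0,0,0,8.18],[0,0,0,8.18],[0,0,0,8.18],[0,0,0,8.18],[0,0,0,8.18],[0,0,0,8.18],[0,0,0,8.18],[0,0,0,8.18],[0,0,0,0]]' 0.045
python3 -c "
from h import *
goal(.494,-.3317,.235,-2.5)"
```

```text
t: 40.45
eef_pos: [0.57, 0.0389, 0.1324]
tool_rot: [0.0, 0.722, 0.692, 0.0]
contact_force: [-2.3, -0.5, 6.9]
gripper_width: 0.467
grasp_force: 42.3
t: 41.45
eef_pos: [0.5698, 0.0388, 0.2378]
tool_rot: [0.001, 0.722, 0.691, 0.001]
contact_force: [0.2, -0.3, -0.3]
gripper_width: 0.646
grasp_force: 0.0
t: 42.65
eef_pos: [0.5688, 0.0387, 0.2356]
tool_rot: [0.0, 1.0, -0.022, -0.001]
contact_force: [0.2, 0.3, -0.4]
gripper_width: 0.529
grasp_force: 0.0
t 42.6 [0.5688 0.0387 0.2356] psi -2.53 tilt [-0.002 -0.001] w 45.2mm F [ 0.2  0.3 -0.4] g 0.0 q7 -1.88
turn -0.03 then shift x -0.0585 y 0.3733 z 0.0006
```

```bash
python3 -m inch '[[-0.0073,0.0467,0,0],[-0.0073,0.0467,0,0],[-0.0073,0.0467,0,0],[-0.0073,0.0467,0,0],[-0.0073,0.0467,0,0],[-0.0073,0.0467,0,0],[-0.0073,0.0467,0,0],[-0.0073,0.0467,0,0],[0,0,0,0],[0,0,0,0],[0,0,0,0]]'
python3 -c "
from h import *
goal(.494,-.3317,.1235,-2.5)"
python3 -m inch '[[0,0,0.03,0],[0,0,0.03,0],[0,0,0.03,0],[0,0,0.02,0],[0,0,0,0],[0,0,0,0]]'
python3 -c "
from h import *
goal(.494,-.3317,.1235,-2.5)"
```

```text
t: 43.75
eef_pos: [0.4953, -0.3305, 0.2363]
tool_rot: [-0.001, 1.0, -0.02, -0.0]
contact_force: [0.6, 0.4, -0.4]
gripper_width: 0.528
grasp_force: 0.0
t 43.8 [ 0.4953 -0.3305  0.2363] psi -2.28 tilt [-0.001  0.001] w 45.1mm F [ 0.6  0.4 -0.4] g 0.0 q7 -1.16
turn 0.22 then shift x -0.0013 y 0.0013 z 0.1128
t: 44.35
eef_pos: [0.4958, -0.3307, 0.1272]
tool_rot: [-0.0, 1.0, -0.02, -0.0]
contact_force: [0.1, -0.2, 0.9]
gripper_width: 0.524
grasp_force: 0.0
t 44.4 [ 0.4958 -0.3307  0.1272] psi -2.31 tilt [-0.     0.001] w 44.7mm F [ 0.1 -0.2  0.9] g 0.0 q7 -1.18
turn 0.19 then shift x -0.0018 y 0.0011 z 0.0037
```

```bash
python3 -m inch '[[-0.0018,0.001,0.003,0],[0,0,0,0],[0,0,0,0]]'
python3 -m inch '[[0,0,0,0],[0,0,0,0],[0,0,0,0],[0,0,0,0],[0,0,0,0],[0,0,0,0],[0,0,0,0]]' 0 40
python3 -m inch '[[0,0,-0.01,0],[0,0,-0.02,0],[0,0,-0.03,0],[0,0,-0.035,0],[0,0,0,0],[0,0,0,0]]'
python3 -c "
from h import *
goal(.567,-.0765,.2195,-2.5)"
```

```text
t: 44.65
eef_pos: [0.4936, -0.3331, 0.1248]
tool_rot: [0.0, 1.0, -0.022, 0.001]
contact_force: [0.4, 0.1, 0.7]
gripper_width: 0.528
grasp_force: 0.0
t: 45.35
eef_pos: [0.4935, -0.3328, 0.1241]
tool_rot: [0.0, 1.0, -0.022, 0.0]
contact_force: [0.4, 1.2, 4.0]
gripper_width: 0.104
grasp_force: 42.5
t: 45.95
eef_pos: [0.4931, -0.3331, 0.2194]
tool_rot: [0.0, 1.0, -0.022, 0.0]
contact_force: [-0.2, 0.1, -3.0]
gripper_width: 0.105
grasp_force: 41.6
t 46.0 [ 0.4931 -0.3331  0.2194] psi -2.50 tilt [ 0.001 -0.001] w 8.9mm F [-0.2  0.1 -3. ] g 41.6 q7 -1.16
turn 0.00 then shift x 0.0627 y -0.2596 z -0.0001
```

```bash
python3 -m inch '[[0.0078,-0.0325,0,0],[0.0078,-0.0325,0,0],[0.0078,-0.0325,0,0],[0.0078,-0.0325,0,0],[0.0078,-0.0325,0,0],[0.0078,-0.0325,0,0],[0.0078,-0.0325,0,0],[0.0078,-0.0325,0,0],[0,0,0,0],[0,0,0,0],[0,0,0,0]]'
python3 -m inch '[[0,0,0.02,0],[0,0,0.03,0],[0,0,0.025,0],[0,0,0.008,0],[0,0,0,0],[0,0,0,0],[0,0,0,0]]'
python3 -c "
from h import *
goal(.567,-.0765,.13,-2.5)"
```

```text
t: 47.05
eef_pos: [0.5658, -0.0771, 0.2176]
tool_rot: [0.0, 1.0, -0.022, -0.001]
contact_force: [0.9, -0.8, -3.2]
gripper_width: 0.102
grasp_force: 41.6
t: 47.75
eef_pos: [0.5678, -0.0762, 0.1373]
tool_rot: [0.0, 1.0, -0.022, 0.001]
contact_force: [0.5, 0.3, -1.3]
gripper_width: 0.107
grasp_force: 41.6
t 47.8 [ 0.5678 -0.0762  0.1373] psi -2.51 tilt [ 0.002 -0.   ] w 9.1mm F [ 0.5  0.3 -1.3] g 41.6 q7 -1.69
turn -0.01 then shift x -0.0008 y 0.0004 z 0.0073
```

```bash
python3 -m inch '[[-0.0005,0.0003,0.003,0],[0,0,0.002,0],[0,0,0.001,0],[0,0,0,0],[0,0,0,0]]'
python3 -m inch '[[0,0,0.001,0],[0,0,0,0],[0,0,0,0]]'
python3 -m inch '[[0,0,0.001,0],[0,0,0,0],[0,0,0,0]]'
```

```text
t: 48.25
eef_pos: [0.5666, -0.076, 0.1301]
tool_rot: [-0.0, 1.0, -0.022, 0.0]
contact_force: [-0.8, 0.4, -0.8]
gripper_width: 0.104
grasp_force: 41.9
t: 48.55
eef_pos: [0.5668, -0.0758, 0.1301]
tool_rot: [-0.0, 1.0, -0.022, 0.001]
contact_force: [-3.7, 1.1, 8.0]
gripper_width: 0.101
grasp_force: 43.1
t: 48.85
eef_pos: [0.5671, -0.0758, 0.1301]
tool_rot: [0.0, 1.0, -0.022, 0.001]
contact_force: [-5.7, 1.3, 15.2]
gripper_width: 0.107
grasp_force: 44.2
```

```bash
python3 -m inch '[[0,0,-0.0015,0],[0,0,0,0]]'
python3 -m inch '[[0,0,0,0],[0,0,0,0],[0,0,0,0],[0,0,0,0],[0,0,-0.01,0],[0,0,-0.03,0],[0,0,-0.04,0],[0,0,-0.03,0],[0,0,0,0],[0,0,0,0]]' 0.045
python3 -m inch '[[-0.015,0.045,0,0],[-0.015,0.045,0,0],[-0.015,0.045,0,0],[-0.015,0.045,0,0],[-0.015,0.045,0,0],[-0.015,0.045,0,0],[-0.015,0.045,0,0],[0,0,0,0],[0,0,0,0],[0,0,0,0]]'
python3 - <<'E'
from h import *
st(); snap('top','t10')
g=cv2.cvtColor(cv2.imread('pics/t10.png'),cv2.COLOR_BGR2GRAY); g1=cv2.cvtColor(cv2.imread('pics/top1.png'),cv2.COLOR_BGR2GRAY)
# compare base regions with the start picture (same camera): best shift of each base/plate patch
for n,(x,y) in {'lens':(265,202),'iris':(316,203)}.items():
    for gg,nm in((g1,'start'),(g,'now')):
        w=gg[y-24:y+24,x-24:x+24]; row=w[26:36]; 
        print(n,nm,'plate light cols',np.where(np.median(w[22:34],0)>130)[0]+x-24,'rows',np.where(np.median(w[:,12:20],1)>130)[0]+y-24)
    r=cv2.matchTemplate(g[y-30:y+30,x-30:x+30],g1[y-16:y+19,x-16:x+16],cv2.TM_CCOEFF_NORMED); _,m,_,l=cv2.minMaxLoc(r); print(n,'match',round(m,3),'shift px',l[0]-14,l[1]-14)
s=bot.read_camera('side')['color'][:,:,::-1]; s0=cv2.imread('pics/side1.png')
for n,(x0,y0,x1,y1) in {'lens head':(232,186,262,216),'iris head':(262,164,288,196)}.items():
    r=cv2.matchTemplate(cv2.cvtColor(np.ascontiguousarray(s),7-1)[y0-15:y1+15,x0-15:x1+15],cv2.cvtColor(s0,6)[y0:y1,x0:x1],cv2.TM_CCOEFF_NORMED);_,m,_,l=cv2.minMaxLoc(r); print(n,round(m,3),l[0]-15,l[1]-15)
E
```

```text
t: 49.05
eef_pos: [0.5669, -0.0759, 0.1301]
tool_rot: [-0.0, 1.0, -0.022, 0.001]
contact_force: [-1.2, 0.6, 5.8]
gripper_width: 0.101
grasp_force: 42.9
t: 50.05
eef_pos: [0.5667, -0.0761, 0.2406]
tool_rot: [0.0, 1.0, -0.022, 0.001]
contact_force: [0.1, 0.6, -1.0]
gripper_width: 0.525
grasp_force: 0.0
t: 51.05
eef_pos: [0.4481, -0.3847, 0.2385]
tool_rot: [-0.001, 1.0, -0.021, -0.001]
contact_force: [-0.3, 0.1, 0.6]
gripper_width: 0.526
grasp_force: 0.0
t 51.0 [ 0.4481 -0.3847  0.2385] psi -2.39 tilt [-0.001  0.002] w 44.9mm F [-0.3  0.1  0.6] g 0.0 q7 -1.03
t10 ['mtx', 'world_from_camera']
lens start plate light cols [249 250 251 252 264 275 276 277 278 279] rows [212 213 214 215 216 217]
lens now plate light cols [249 250 251 252 263 264 275 276 277 278 279] rows [187 188 189 213 214 215 216 217]
lens match 0.918 shift px 0 1
iris start plate light cols [300 301 302 303 317 318 319 327 328 329 330] rows [183 184 185 186 187 189 190 213 214 215 216 217 218]
iris now plate light cols [300 301 302 303 316 317 318 326 327 328 329 330] rows [188 189 190 213 214 215 216 217 218]
iris match 0.96 shift px 0 0
lens head 0.874 1 0
iris head 0.742 0 0
```

Run:
```python
from h import *
a=cv2.imread('pics/t10.png').astype(int); b=cv2.imread('pics/top1.png').astype(int)
for im,r in((b,range(158,174)),(a,range(118,138))): print([(v,tuple(im[v,240])) for v in r])
for d in (0,.008,.02): print(d,[round(proj('t10',[.6394+.075-d-.012*k,.03,.081])[1],1) for k in (-.5,.5)], 'start',round(proj('t10',[.6394-.006,.03,.081])[1],1))
```

```text
[(158, (np.int64(236), np.int64(239), np.int64(244))), (159, (np.int64(235), np.int64(239), np.int64(243))), (160, (np.int64(222), np.int64(231), np.int64(235))), (161, (np.int64(223), np.int64(240), np.int64(242))), (162, (np.int64(231), np.int64(246), np.int64(248))), (163, (np.int64(231), np.int64(246), np.int64(248))), (164, (np.int64(230), np.int64(246), np.int64(248))), (165, (np.int64(179), np.int64(203), np.int64(208))), (166, (np.int64(108), np.int64(122), np.int64(125))), (167, (np.int64(96), np.int64(109), np.int64(110))), (168, (np.int64(96), np.int64(108), np.int64(110))), (169, (np.int64(95), np.int64(108), np.int64(111))), (170, (np.int64(95), np.int64(108), np.int64(109))), (171, (np.int64(95), np.int64(108), np.int64(109))), (172, (np.int64(82), np.int64(91), np.int64(92))), (173, (np.int64(61), np.int64(62), np.int64(64)))]
[(118, (np.int64(65), np.int64(65), np.int64(64))), (119, (np.int64(94), np.int64(94), np.int64(95))), (120, (np.int64(164), np.int64(162), np.int64(165))), (121, (np.int64(191), np.int64(191), np.int64(192))), (122, (np.int64(190), np.int64(189)
[... 294 characters left out ...]
 (np.int64(240), np.int64(251), np.int64(252))), (129, (np.int64(241), np.int64(251), np.int64(252))), (130, (np.int64(242), np.int64(252), np.int64(252))), (131, (np.int64(208), np.int64(229), np.int64(231))), (132, (np.int64(131), np.int64(149), np.int64(152))), (133, (np.int64(104), np.int64(118), np.int64(120))), (134, (np.int64(103), np.int64(117), np.int64(119))), (135, (np.int64(102), np.int64(116), np.int64(118))), (136, (np.int64(104), np.int64(117), np.int64(120))), (137, (np.int64(103), np.int64(117), np.int64(120)))]
0 [np.float64(127.3), np.float64(132.5)] start 165.4
0.008 [np.float64(130.7), np.float64(135.9)] start 165.4
0.02 [np.float64(135.9), np.float64(141.2)] start 165.4
```

The panel's front edge is at row 131.6; fully shut predicts 132.5 and 8 mm open predicts 135.9. The drawer is shut, so I'm handing in.

```bash
python3 -c "
from h import *
print(bot.hand_in())"
```

```text
the job is handed in; nothing more can be done
None
```

I handed the job in at about 51 s of robot time, with no verdict returned: by my camera checks the cube is centred on the bare plate, the drawer is shut, the lens and iris are back on their plates within about 2 mm of where they started, and the tin was left in the drawer (not seen again after shutting).

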